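Check a truck tyre with the rod gauge

TASK

Lift the lid of the plywood case until it rests open on its stop and take out the tyre gauge. Press the gauge's mouth squarely and fully home onto the leaning valve stem of the wheel and keep it there for a moment, so that the tyre's pressure pushes the rod out. Then set the gauge back down in the open case, without dropping it, with the rod still showing its reading, and leave the honey jars where they stand.

Things in the scene. Friction and masses are not known exactly. Their poses are not given: they have to be found in the camera images.
- case: open plywood box, 170 (x) x 270 (y) x 72 mm high, walls and floor 6 mm thick; origin at the centre of its underside, z up. Its lid is hinged along its +x upper edge (the side away from the robot). A small steel tin (36 mm across, 22 high) also stands in it near its +x, +y corner.
- lid (a joint): angle of the case's lid in rad: 0 shut, 1.9 wide open, resting on its stop. Lid 8 mm thick, 0.25 kg, free hinge: it falls shut when let go below about 1.4 rad, and falls open onto its stop when let go above about 1.6.
- lid_handle (a point): centre of the wooden knob on the lid: cap 28 mm across, 16 mm high along the lid's normal, on a 12 mm neck; it stands 35 mm above the lid's top face, 30 mm in from the free (front) edge, midway along it. Axes are the lid's own: y along the hinge line, z the lid's outward normal (up when shut), x towards the hinge.
- lid_hinge (a point): point on the lid's hinge line, midway along it, level with the lid's underside; axes turn with the lid as above. The knob's centre lies at x = -140, z = +43 mm from here in these axes.
- gauge: the whole gauge, 0.11 to 0.22 kg, origin at its mouth: z up along the foot, x along the steel barrel (18 mm thick, axis 37 mm above the mouth) to the tail at x = 100 mm, where the rod comes out. A rubber heel under the tail (x = 94 mm) reaches as low as the mouth: it stands level on foot and heel. It starts standing on the case's floor, barrel roughly towards the case's +y, head 35 to 65 mm to the -y side.
- gauge_grip (a point): centre of the gauge's aluminium head block, the place to grip it: 40 mm long (x), 24 mm wide (y), 26 mm high (z), directly above the foot; axes as gauge. When the gauge stands in the case it is 43 mm above the table.
- gauge_mouth (a point): centre of the gauge's mouth, on the lower face of its foot, 37 mm below gauge_grip along z; axes as gauge. The rubber foot is 27 mm across; its mouth flares from 14 mm inside to 20 mm at the rim; a sprung plunger sits 8 mm inside.
- gauge_rod (a joint): how far the white rod stands out of the gauge's tail, m: 0 in, at most 0.046. Pressed fully home on the valve it goes out 15 to 40 mm, depending on the tyre's hidden pressure, against 5 to 12 N in all; it then stays out by friction (0.6 N) when the gauge is taken off. The rod is 7.6 mm thick, 103 mm from the head's centre at its end when in.
- valve_seat (a point): centre of the upper face of the brass collar (23 mm across) on the wheel's valve stem, where the gauge's mouth comes to rest when fully home; z points outwards along the stem, which leans 32 degrees (0.56 rad) from vertical. The stem's tip, 9.6 mm thick, stands 11 mm above this face, up to 13.5 mm with its core pin. It is 109 mm above the table.
- wheel: small pneumatic truck wheel lying flat, fixed; origin at the centre of its underside. Rubber tyre 260 mm across and 82 mm high, steel hub 36 mm across and 80 mm high. The valve stem rises from its dish at +x and leans towards -x; valve_seat lies at x = 28 mm.
- jar1_mid (a point): centre of a honey jar standing about, a bystander, 74 mm across, 98 mm high
- jar2_mid (a point): centre of a honey jar standing about, a bystander, 74 mm across, 98 mm high
- jar3_mid (a point): centre of a honey jar standing about, a bystander, 74 mm across, 98 mm high

How it is judged:
By the outcome, as a careful person would: the job done as asked, in the order asked, and still so for the second after the job is handed in, with the robot touching nothing.
It also fails if it takes over 64 s, if anything falls off the work surface, if the arm or the gripper's body presses on something with over 40 N, if the wrist force passes 120 N, or if a joint passes its speed limit or range.

ROBOT

A 6-joint arm with a two-finger parallel gripper is mounted at the origin on the work surface. World frame = base frame: x ahead of the robot, y to its left, z up, the work surface at z = 0. Lengths are in m, angles in degrees, forces in N, time in s.
With the tool pointing down it reaches from about 0.375 to 0.925 m from the base axis. Payload 5.7 kg.
Tool frame: the origin (TCP) lies on the centre line of the jaws, within the pads' length; the fingertips stand 14 mm ahead of it and the grasp point (between the pads) lies 5 mm behind it; x points along the fingers, z is the direction in which the jaws open and shut, and the axes are right-handed (so a half turn about x gives the same grasp; the last joint's range is limited). The gripper opens to 85 mm and grips with 20 to 120 N. Pads are 22 mm wide; open, the fingers measure 114 mm over their backs; the gripper's body (76 mm by 85 mm) begins 54 mm behind the grasp point. The pads swing forward as they close: fully open they stand 13 mm farther back than shut.
Start: joints at [-71.969, 20.558, 86.54, -0, 72.909, -6.595], TCP at [0.25, -0.545, 0.245] pointing down, gripper open.
Joint ranges: [-170.27, 170.27], [-57.76, 135], [12.27, 136.19], [-55.21, 235.2], [11.17, 155.16], [-170.74, 170.74]. Speed limits (degrees/s): [136.94, 136.94, 180, 180, 180, 180].

INTERFACE

Orientations are given as a 3x3 rotation matrix whose columns are the frame's x, y, z axes.
In Python, from workcell import * gives the robot as it stands. The module is installed in compiled form; this text tells all that it offers.
- The arm moves only by the tool step_arm, never from a script. Its argument "plan" is a list of rows, each a list of 5 numbers: the shift along the world's x, y, z in m, then the turn about the world's z in degrees, then the finger opening in m, from 0 to 0.0854. In form: [[x, y, z, yaw, jaw], ...]. A call has exactly 10 rows; each row is the pose to reach, as a shift and turn from the pose commanded when the call began; what a row does not reach only later rows make up. A row lasts 1/10 s, in which the tool goes at most 50 mm and 8.59 degrees, less where a joint would pass 70% of its speed; a pose out of reach is approached as far as the arm can. A call with a gripper value outside its range is refused whole. The fingers move at their own pace and stop on an object; "newtons" is the grip in N (left out, the last holds). Time passes only in rows, so rows that repeat a pose let the fingers close, or fill a call up. It gives the time, the measured TCP pose, the force and the opening at its end, in the units of the state.
- sense(): the state, without advancing time (a new reading comes with each control period).
- capture(name): name is "scene" or "top" or "wrist"; returns a dict with "color" (480x640x3 uint8, red, green, blue), "depth" (480x640 float32, m along the optical axis (not along the pixel's ray), 0 where there is no reading), "fx", "fy", "cx", "cy" (pixels), "k1" (the pictures are not rectified: a ray, as slopes to the right and down, at radius r is drawn at 1 + k1 r^2 times it, then the intrinsics apply), "pose" (4x4, takes a point from camera to world coordinates); the wrist camera has in their place "hand_eye" (4x4, takes a point from camera to tool coordinates, whose origin is the TCP and whose axes are the tool frame's). Camera axes: x right, y up, looking along -z (the intrinsics and any distortion apply to the point x, -y, -z); pixel columns grow to the right and rows downward; lengths in m; the calibration is good to about 2 mm. A picture is of the moment at which its call begins: read the wrist's pose just before it.
- finish_job(): hands the job in, once; it reports no verdict.
Trained networks look in a picture, given as the dict that the camera call returned (one of the last four; its "shot" number tells which), for a name from the list of things; names that differ only in an ending like _2 or _b are one class to them, and where a whole thing is asked for, a point or a joint stands for the part that bears it (a point fixed in the world has none). Each returns a list of dicts, best first, with "conf" (0 to 1); they miss things now and then, are a little off and sometimes report something else, mostly with a low value. They report only what shows in the picture. A call takes as long as a camera call.
- find_in(thing, picture): "point" ([column, row] as shares, 0 to 1, of the picture: columns of its width, rows of its height, amid what is visible of it).
The state is a dict: "time": time; "qpos": joint angles; "qvel": joint speeds; "joint_efforts": joint torques, N m; "position": TCP position; "ee_rot": TCP orientation; "contact_force": force on the tool from outside, world axes, zero at the start; "wrist_torque": the same for the moment, N m; "opening": finger opening in m.
Only numpy, scipy, OpenCV 4.12 (cv2) and the standard library are available. Lean on these libraries where they do the work, as an engineer would, in place of code of your own. Each camera call takes 0.05 s, during which the arm holds its last target.

## Working session

There is one attempt and no reset: what is moved stays moved. The work goes in short steps, Python scripts to look and compute and a tool call to move; the robot and the scene stay as the last step left them, time stands still between calls to the robot, and variables do not carry over. Pictures are saved under pics/ and viewed, and the job is handed in when it is done.

Besides the shell and the picture viewer there is one more tool, called after "Call:" by a JSON object that holds its "name" and its "arguments", one argument or row to a line. step_arm: Moves the arm, as the interface text tells. Its arguments: {"type":"object","properties":{"plan":{"type":"array"},"newtons":{"type":"number"}},"required":["plan"]}

```bash
mkdir -p pics
cat > h.py <<'E'
import numpy as np, cv2
from workcell import *
def pose(c,st=None):
    if "pose" in c: return np.array(c["pose"])
    st=st or sense(); T=np.eye(4); T[:3,:3]=np.array(st["ee_rot"]); T[:3,3]=st["position"]
    return T@np.array(c["hand_eye"])
def ray(c,u,v):
    K=np.array([[c["fx"],0,c["cx"]],[0,c["fy"],c["cy"]],[0,0,1.]])
    xd=np.array([(u-c["cx"])/c["fx"],(v-c["cy"])/c["fy"]]); x=xd.copy()
    for _ in range(30): x=xd/(1+c["k1"]*(x@x))
    return np.array([x[0],-x[1],-1.])
def p3(c,T,u,v,w=2):
    d=c["depth"][int(v)-w:int(v)+w+1,int(u)-w:int(u)+w+1]; d=d[d>0]
    if len(d)==0: return None
    p=ray(c,u,v)*np.median(d); return T[:3,:3]@p+T[:3,3]
def onplane(c,T,u,v,z):
    r=T[:3,:3]@ray(c,u,v); o=T[:3,3]; return o+r*(z-o[2])/r[2]
def cloud(c,T):
    h,w=c["depth"].shape; K=np.array([[c["fx"],0,c["cx"]],[0,c["fy"],c["cy"]],[0,0,1.]])
    u,v=np.meshgrid(np.arange(w),np.arange(h)); x=np.stack([(u-c["cx"])/c["fx"],(v-c["cy"])/c["fy"]],-1); y=x.copy()
    for _ in range(30): y=x/(1+c["k1"]*(y**2).sum(-1,keepdims=True))
    d=c["depth"][...,None]; P=np.concatenate([y[...,:1],-y[...,1:],-np.ones_like(d)],-1)*d
    return P@T[:3,:3].T+T[:3,3]
def proj(c,T,p):
    q=T[:3,:3].T@(np.array(p)-T[:3,3]); s=np.array([q[0]/-q[2],-q[1]/-q[2]]); s=s*(1+c["k1"]*(s@s))
    return c["fx"]*s[0]+c["cx"],c["fy"]*s[1]+c["cy"]
def save(c,n): cv2.imwrite(f"pics/{n}.png",c["color"][...,::-1])
def show(name,tag,things):
    st=sense(); c=capture(name); T=pose(c,st); save(c,tag)
    for t in things:
        for f in find_in(t,c)[:3]:
            u,v=f["point"][0]*640,f["point"][1]*480
            p=p3(c,T,u,v); print(name,t,round(f["conf"],2),round(u),round(v),None if p is None else p.round(3))
    return c,T
E
python3 - <<'E'
from h import *
s=sense(); print(s["time"],s["position"],np.round(s["ee_rot"],2).tolist(),s["opening"])
for n in("top","scene"):
    c,T=show(n,n+"0",["case","lid_handle","gauge","valve_seat","wheel","jar1_mid"])
    np.savez(f"{n}0.npz",T=T,**{k:c[k] for k in("color","depth","fx","fy","cx","cy","k1")})
print(sense()["time"])
E
```

```text
0.0 [ 0.24981444 -0.54479006  0.24445727] [[-0.0, 0.91, 0.42], [0.0, 0.42, -0.91], [-1.0, 0.0, -0.0]] 0.08542409988698488
top case 0.82 233 282 [0.453 0.197 0.081]
top lid_handle 0.69 228 281 [0.456 0.21  0.082]
top valve_seat 0.58 393 262 [ 0.49  -0.189  0.058]
scene case 0.57 405 304 [0.465 0.233 0.08 ]
scene lid_handle 0.71 406 294 [0.446 0.214 0.08 ]
scene gauge 0.2 243 146 [ 0.522 -0.42   0.078]
scene wheel 0.7 299 198 [ 0.488 -0.185  0.059]
scene jar1_mid 0.93 267 289 [0.713 0.038 0.097]
0.7
```

View pics/top0.png

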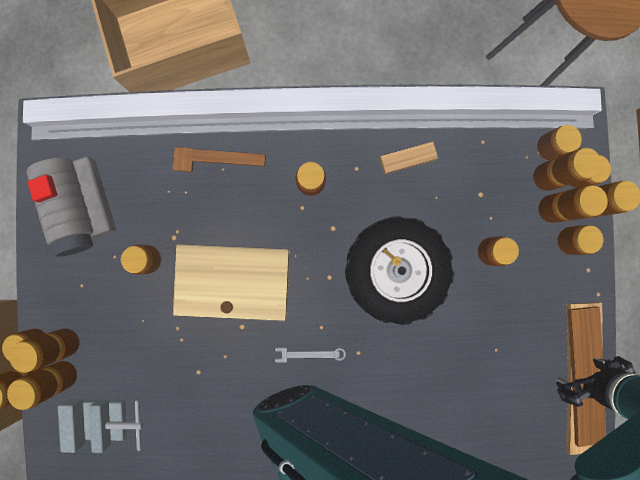

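View pics/scene0.png

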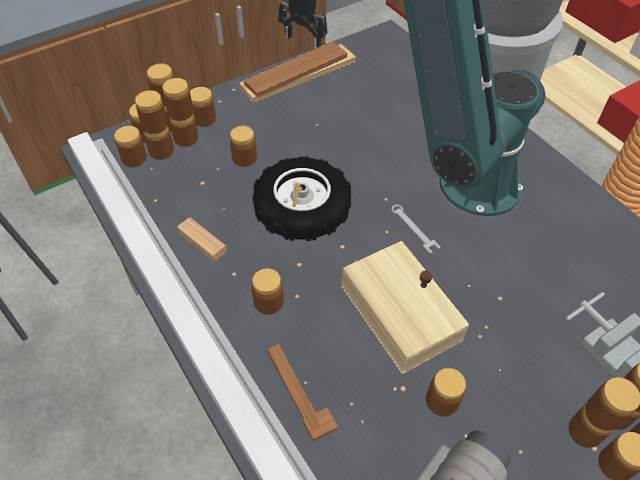

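```bash
cat > a.py <<'E'
from h import *
C={}
for n in("top","scene"):
    z=np.load(n+"0.npz"); c={k:(z[k] if z[k].ndim else float(z[k])) for k in z.files if k!="T"}; C[n]=(c,z["T"],cloud(c,z["T"]))
for n,(c,T,P) in C.items():
    v=c["depth"]>0
    m=v&(abs(P[...,2]-.08)<.005)&(abs(P[...,0]-.45)<.15)&(abs(P[...,1]-.2)<.22)
    # keep biggest blob
    k,l,s,_=cv2.connectedComponentsWithStats(m.astype(np.uint8)); b=1+np.argmax(s[1:,4]); q=P[l==b]
    r=cv2.minAreaRect(q[:,:2].astype(np.float32)); print(n,"lid",r,np.median(q[:,2]))
    m=v&(P[...,2]>.095)&(P[...,2]<.14)&(abs(P[...,0]-.45)<.12)&(abs(P[...,1]-.2)<.16)
    q=P[m]; print(" knob",len(q),q.mean(0) if len(q) else 0,q.min(0) if len(q) else 0,q.max(0) if len(q) else 0)
    t=q[q[:,2]>q[:,2].max()-.006]; print("  top",np.median(t,0))
    m=v&(abs(P[...,0]-.5)<.17)&(abs(P[...,1]+.19)<.17)&(P[...,2]>.07)&(P[...,2]<.1)
    q=P[m]; r=cv2.minEnclosingCircle(q[:,:2].astype(np.float32)); print(" wheel",r, cv2.fitEllipse(q[:,:2].astype(np.float32)) )
    m=v&(abs(P[...,0]-.5)<.05)&(abs(P[...,1]+.19)<.06)&(P[...,2]>.083)
    q=P[m]; print(" stem",len(q)); i=np.argsort(q[:,2]); print(q[i[::max(1,len(q)//14)]].round(3).tolist())
    y,x=320,240
    col=c["color"]
    u0,v0=(370,240) if n=="top" else (270,165)
    cv2.imwrite(f"pics/z_{n}.png",cv2.resize(col[v0:v0+60,u0:u0+64,::-1],None,fx=9,fy=9,interpolation=cv2.INTER_CUBIC))
E
python3 a.py
```

```text
top lid ((0.45270776748657227, 0.20475533604621887), (0.27150243520736694, 0.17159554362297058), 86.10429382324219) 0.08122766176697493
 knob 124 [0.39872817 0.20781106 0.12315329] [0.38596827 0.19516801 0.10970309] [0.41179492 0.22215568 0.1311215 ]
  top [0.40020247 0.20920874 0.12626278]
 wheel ((0.47133561968803406, -0.20513738691806793), 0.13021518290042877) ((0.47120901942253113, -0.20499132573604584), (0.20284591615200043, 0.20420609414577484), 155.6999969482422)
 stem 175
[[0.543, -0.243, 0.083], [0.511, -0.174, 0.083], [0.54, -0.148, 0.084], [0.549, -0.163, 0.084], [0.533, -0.134, 0.084], [0.455, -0.204, 0.085], [0.547, -0.163, 0.085], [0.513, -0.181, 0.087], [0.508, -0.177, 0.094], [0.489, -0.186, 0.106], [0.501, -0.198, 0.11], [0.494, -0.181, 0.112], [0.496, -0.183, 0.114], [0.499, -0.185, 0.116], [0.494, -0.191, 0.121]]
scene lid ((0.45201826095581055, 0.2113739252090454), (0.27518194913864136, 0.1739540696144104), 86.34091186523438) 0.08032079292171046
 knob 136 [0.40021627 0.21704294 0.12054726] [0.38403281 0.20271218 0.09593253] [0.41225064 0.22851456 0.12993262]
  top [0.40050382 0.21506975 0.12584912]
 wheel ((0.47300320863723755, -0.19765043258666992), 0.12927645444869995) ((0.4737715721130371, -0.19445621967315674), (0.20068760216236115, 0.20404599606990814), 50.89369201660156)
 stem 101
[[0.54, -0.248, 0.083], [0.465, -0.204, 0.084], [0.461, -0.192, 0.085], [0.508, -0.171, 0.086], [0.545, -0.145, 0.087], [0.506, -0.167, 0.092], [0.505, -0.175, 0.096], [0.497, -0.178, 0.1], [0.504, -0.175, 0.106], [0.493, -0.173, 0.11], [0.504, -0.181, 0.112], [0.492, -0.18, 0.113], [0.495, -0.185, 0.115], [0.494, -0.182, 0.117], [0.492, -0.18, 0.121]]
```

Run:
```python
from h import *
c=capture("wrist"); print(np.round(c["hand_eye"],3),c["fx"],c["cx"],c["cy"],c["k1"])
```

```text
[[-0.     0.323 -0.946 -0.129]
 [-0.     0.946  0.323  0.082]
 [ 1.     0.    -0.     0.   ]
 [ 0.     0.     0.     1.   ]] 423.7040423098013 328.530488478021 242.3467118814656 -0.038190480761866465
```

View pics/z_top.png

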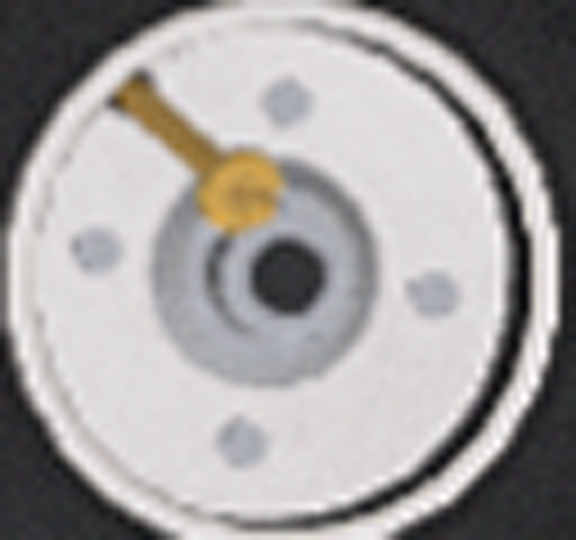

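View pics/z_scene.png

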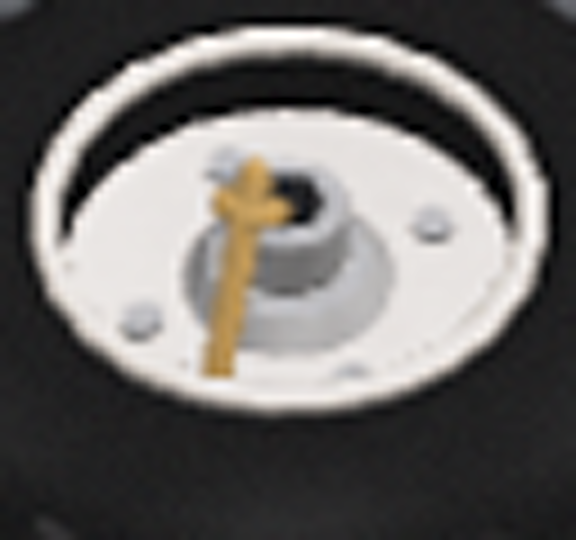

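Call:
{"name": "step_arm", "arguments": {
  "plan": [
    [0.025,0.036,0,8,0.08],
    [0.05,0.075,0,16,0.08],
    [0.075,0.115,0,24,0.08],
    [0.1,0.155,0,32,0.08],
    [0.13,0.195,0,40,0.08],
    [0.16,0.235,0,48,0.08],
    [0.19,0.275,0,56,0.08],
    [0.215,0.315,0,64,0.08],
    [0.24,0.345,0,72,0.08],
    [0.24,0.355,0,80,0.08]
  ]
}}

```text
time: 1.75
position: [0.4927, -0.1875, 0.2456]
ee_rot: [[0.002, -0.261, 0.965], [0.0, 0.965, 0.261], [-1.0, -0.0, 0.002]]
contact_force: [-0.6, -0.5, 0.1]
opening: 0.0804
```

```bash
cat > b.py <<'E'
from h import *
import sys
tag=sys.argv[1]
s=sense(); print(s["time"],np.round(s["position"],4),np.round(s["qvel"],1))
c,T=show("wrist",tag,sys.argv[2:])
np.savez(tag+".npz",T=T,**{k:c[k] for k in("color","depth","fx","fy","cx","cy","k1")})
E
python3 b.py w1 valve_seat
```

```text
1.75 [ 0.4927 -0.1875  0.2456] [  6.8  -3.7   5.8  -2.3  -0.8 -72.4]
wrist valve_seat 0.85 343 220 [ 0.499 -0.177  0.113]
```

View pics/w1.png

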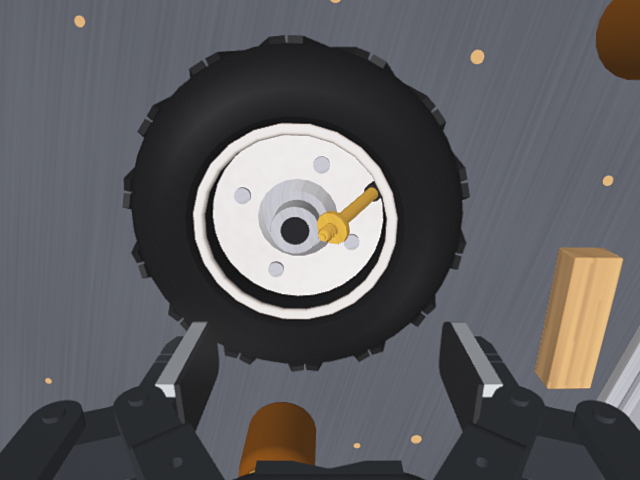

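```bash
cat > v.py <<'E'
from h import *
import sys
z=np.load(sys.argv[1]+".npz"); c={k:(z[k] if z[k].ndim else float(z[k])) for k in z.files if k!="T"};T=z["T"];P=cloud(c,T)
hsv=cv2.cvtColor(c["color"],cv2.COLOR_RGB2HSV)
m=(hsv[...,1]>120)&(hsv[...,0]>12)&(hsv[...,0]<35)&(c["depth"]>0)&(np.hypot(P[...,0]-.49,P[...,1]+.19)<.07)
q=P[m]; print("brass",len(q),q[:,2].min(),q[:,2].max())
for a in np.arange(.03,.13,.008):
    s=q[(q[:,2]>=a)&(q[:,2]<a+.008)]
    if len(s): print(round(a,3),len(s),s.mean(0).round(4),np.ptp(s[:,:2],0).round(3))
m=(c["depth"]>0)&(abs(P[...,2]-.078)<.006)
k,l,s,_=cv2.connectedComponentsWithStats(m.astype(np.uint8))
for i in range(1,k):
    if s[i,4]>150:
        pts=P[l==i][:,:2].astype(np.float32); print(s[i],cv2.minEnclosingCircle(pts),np.median(P[l==i][:,2]))
m=(c["depth"]>0)&(P[...,2]>.03)&(np.hypot(P[...,0]-.472,P[...,1]+.2)<.15)
print("all wheel",cv2.minEnclosingCircle(P[m][:,:2].astype(np.float32)))
u0,v0=290,170
cv2.imwrite("pics/z_"+sys.argv[1]+".png",cv2.resize(c["color"][v0:v0+100,u0:u0+100,::-1],None,fx=6,fy=6,interpolation=cv2.INTER_CUBIC))
E
python3 v.py w1
```

```text
brass 1346 0.053578597321244203 0.3071576100308284
0.046 3 [ 0.5168 -0.1632  0.0538] [0.002 0.003]
0.054 55 [ 0.5208 -0.1632  0.0593] [0.01  0.007]
0.062 86 [ 0.5178 -0.1655  0.0659] [0.011 0.007]
0.07 86 [ 0.5137 -0.1685  0.0741] [0.012 0.007]
0.078 97 [ 0.5097 -0.1715  0.0821] [0.011 0.007]
0.086 100 [ 0.5055 -0.1745  0.0903] [0.011 0.007]
0.094 80 [ 0.5023 -0.1771  0.0973] [0.009 0.006]
0.102 195 [ 0.4897 -0.1836  0.1077] [0.016 0.022]
0.11 510 [ 0.4963 -0.182   0.1133] [0.019 0.02 ]
0.118 129 [ 0.4902 -0.1873  0.1196] [0.009 0.008]
[  135    53   323   310 52809] ((0.47090867161750793, -0.20170092582702637), 0.12012028694152832) 0.07905748846452809
[ 270  204   49   49 1878] ((0.470700204372406, -0.20189382135868073), 0.01806449331343174) 0.0805117989790422
[240 454  58  23 300] ((0.5017108917236328, -0.4361836016178131), 0.028494441881775856) 0.07408192556655971
all wheel ((0.47083425521850586, -0.20252230763435364), 0.13277886807918549)
```

View pics/z_w1.png

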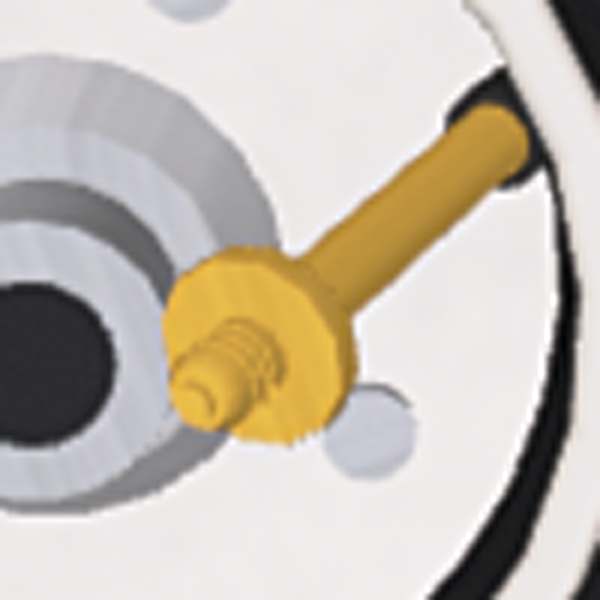

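```bash
cat > v2.py <<'E'
from h import *
import sys
z=np.load(sys.argv[1]+".npz"); c={k:(z[k] if z[k].ndim else float(z[k])) for k in z.files if k!="T"};T=z["T"];P=cloud(c,T)
hsv=cv2.cvtColor(c["color"],cv2.COLOR_RGB2HSV)
m=(hsv[...,1]>120)&(hsv[...,0]>12)&(hsv[...,0]<35)&(c["depth"]>0)&(np.hypot(P[...,0]-.49,P[...,1]+.19)<.07)&(P[...,2]<.135)
q=P[m]
a=np.radians(36.2); n=np.array([-np.sin(.56)*np.cos(a),-np.sin(.56)*np.sin(a),np.cos(.56)])
h=q@n; hist,e=np.histogram(h,bins=np.arange(h.min(),h.max(),.001)); print([(round(x,3),int(y)) for x,y in zip(e,hist)])
k=e[np.argmax(hist)]+.0005; f=q[abs(h-k)<.0018]
ce=f.mean(0); U,S,V=np.linalg.svd(f-ce); nn=V[2]*np.sign(V[2][2]); print("plane n",nn,"tilt",np.degrees(np.arccos(nn[2])),"az",np.degrees(np.arctan2(-nn[1],-nn[0])),"rms",S[2]/np.sqrt(len(f)))
e1=np.cross(n,[0,0,1.]);e1/=np.linalg.norm(e1);e2=np.cross(n,e1)
uv=np.stack([f@e1,f@e2],1).astype(np.float32); (cx,cy),r=cv2.minEnclosingCircle(uv); 
print("center",(e1*cx+e2*cy+n*(ce@n)).round(4),r, "k",k)
E
python3 v2.py w1
```

```text
[(np.float64(-0.125), 4), (np.float64(-0.124), 10), (np.float64(-0.123), 11), (np.float64(-0.122), 9), (np.float64(-0.121), 8), (np.float64(-0.12), 11), (np.float64(-0.119), 7), (np.float64(-0.118), 9), (np.float64(-0.117), 11), (np.float64(-0.116), 12), (np.float64(-0.115), 7), (np.float64(-0.114), 8), (np.float64(-0.113), 9), (np.float64(-0.112), 12), (np.float64(-0.111), 7), (np.float64(-0.11), 9), (np.float64(-0.109), 8), (np.float64(-0.108), 10), (np.float64(-0.107), 8), (np.float64(-0.106), 9), (np.float64(-0.105), 8), (np.float64(-0.104), 12), (np.float64(-0.103), 9), (np.float64(-0.102), 5), (np.float64(-0.101), 12), (np.float64(-0.1), 10), (np.float64(-0.099), 10), (np.float64(-0.098), 11), (np.float64(-0.097), 8), (np.float64(-0.096), 9), (np.float64(-0.095), 12), (np.float64(-0.094), 11), (np.float64(-0.093), 5), (np.float64(-0.092), 15), (np.float64(-0.091), 9), (np.float64(-0.09), 8), (np.float64(-0.089), 10), (np.float64(-0.088), 12), (np.float64(-0.087), 10), (np.float64(-0.086), 13), (np.float64(-0.085), 9), (np.float64(-0.084), 12), (np.float64(-0.083), 12), (np.floa
[... 379 characters left out ...]
64(-0.067), 0), (np.float64(-0.066), 2), (np.float64(-0.065), 11), (np.float64(-0.064), 27), (np.float64(-0.063), 26), (np.float64(-0.062), 62), (np.float64(-0.061), 270), (np.float64(-0.06), 179), (np.float64(-0.059), 18), (np.float64(-0.058), 19), (np.float64(-0.057), 13), (np.float64(-0.056), 15), (np.float64(-0.055), 9), (np.float64(-0.054), 29), (np.float64(-0.053), 13), (np.float64(-0.052), 24), (np.float64(-0.051), 23), (np.float64(-0.05), 44), (np.float64(-0.049), 31), (np.float64(-0.048), 17)]
plane n [-0.42142717 -0.29358255  0.85802589] tilt 30.90435243876298 az 34.86256889361859 rms 0.0006579208732885001
center [ 0.4935 -0.1847  0.1096] 0.012071666307747364 k -0.06095519549667491
```

Call:
{"name": "step_arm", "arguments": {
  "plan": [
    [-0.01,0.045,0,8.5,0.07],
    [-0.02,0.09,0,17,0.07],
    [-0.03,0.135,0,25,0.07],
    [-0.04,0.18,0,33,0.07],
    [-0.05,0.225,0,41,0.07],
    [-0.06,0.27,0,49,0.07],
    [-0.07,0.315,0,57,0.07],
    [-0.08,0.36,0,65,0.07],
    [-0.09,0.4,0,71.5,0.07],
    [-0.09,0.4,0,71.5,0.07]
  ]
}}

```text
time: 2.85
position: [0.3992, 0.2126, 0.2455]
ee_rot: [[0.0, -0.998, 0.065], [0.002, 0.065, 0.998], [-1.0, -0.0, 0.002]]
contact_force: [0.5, -1.1, -0.7]
opening: 0.0703
```

```bash
python3 b.py w2 lid_handle
python3 - <<'E'
from h import *
z=np.load("w2.npz"); c={k:(z[k] if z[k].ndim else float(z[k])) for k in z.files if k!="T"};T=z["T"];P=cloud(c,T)
v=c["depth"]>0
m=v&(P[...,2]>.1)&(P[...,2]<.13)&(np.hypot(P[...,0]-.4,P[...,1]-.21)<.03)
q=P[m];print(len(q),q.min(0),q.max(0)); t=q[q[:,2]>.117]; print(cv2.minEnclosingCircle(t[:,:2].astype(np.float32)),np.median(t[:,2]))
m=v&(abs(P[...,2]-.08)<.005); k,l,s,_=cv2.connectedComponentsWithStats(m.astype(np.uint8)); b=1+np.argmax(s[1:,4]); print(s[b],cv2.minAreaRect(P[l==b][:,:2].astype(np.float32)),np.median(P[l==b][:,2]))
E
```

```text
2.85 [0.3992 0.2126 0.2455] [-4.4 -0.3  0.7 -3.1  0.2  0.7]
wrist lid_handle 0.9 327 266 [0.434 0.209 0.081]
1586 [0.38340178 0.19801588 0.11043623] [0.4105796  0.22534993 0.12571727]
((0.3971310257911682, 0.21197310090065002), 0.014068965800106525) 0.12349783371501533
[  138   175   381   206 64165] ((0.45203083753585815, 0.2082851231098175), (0.27032577991485596, 0.17069780826568604), 86.1151351928711) 0.08068207901806945
```

View pics/w2.png

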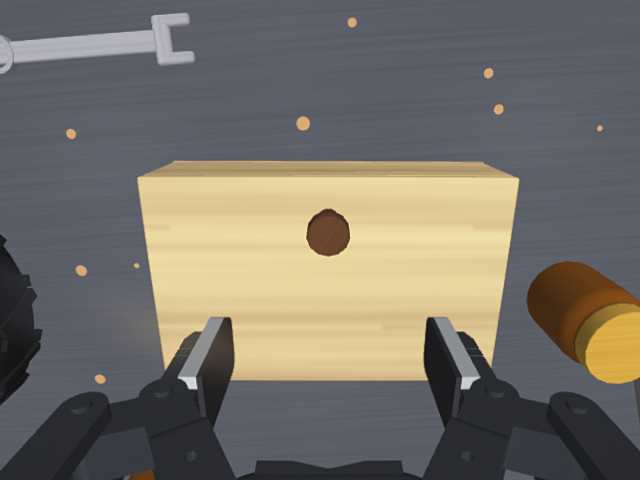

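Call:
{"name": "step_arm", "arguments": {
  "plan": [
    [-0.003,0.002,-0.035,0,0.07],
    [-0.003,0.002,-0.075,0,0.07],
    [-0.003,0.002,-0.11,0,0.07],
    [-0.003,0.002,-0.135,0,0.07],
    [-0.003,0.002,-0.135,0,0.07],
    [-0.003,0.002,-0.135,0,0.015],
    [-0.003,0.002,-0.135,0,0.015],
    [-0.003,0.002,-0.135,0,0.015],
    [-0.003,0.002,-0.135,0,0.015],
    [-0.003,0.002,-0.135,0,0.015]
  ],
  "newtons": 40
}}

```text
time: 3.95
position: [0.3985, 0.2124, 0.112]
ee_rot: [[0.004, -0.998, 0.068], [0.002, 0.068, 0.998], [-1.0, -0.004, 0.002]]
contact_force: [-0.4, 0.9, 6.2]
opening: 0.0262
```

Call:
{"name": "step_arm", "arguments": {
  "plan": [
    [0.0043,-0.0003,0.012,0,0.015],
    [0.0096,-0.0007,0.0237,0,0.015],
    [0.0159,-0.0011,0.0348,0,0.015],
    [0.0231,-0.0016,0.0453,0,0.015],
    [0.0313,-0.0021,0.0551,0,0.015],
    [0.0402,-0.0027,0.0642,0,0.015],
    [0.05,-0.0034,0.0725,0,0.015],
    [0.0603,-0.0041,0.0799,0,0.015],
    [0.0713,-0.0049,0.0864,0,0.015],
    [0.0828,-0.0056,0.0919,0,0.015]
  ]
}}

```text
time: 4.95
position: [0.4794, 0.2068, 0.2032]
ee_rot: [[-0.001, -0.998, 0.068], [0.002, 0.068, 0.998], [-1.0, 0.001, 0.001]]
contact_force: [-1.9, 5.2, -0.9]
opening: 0.0262
```

Call:
{"name": "step_arm", "arguments": {
  "plan": [
    [0.012,-0.0008,0.0045,0,0.015],
    [0.0243,-0.0017,0.0078,0,0.015],
    [0.0369,-0.0025,0.0102,0,0.015],
    [0.0496,-0.0034,0.0114,0,0.015],
    [0.0623,-0.0042,0.0114,0,0.015],
    [0.075,-0.0051,0.0105,0,0.015],
    [0.09,-0.0061,0.0078,0,0.015],
    [0.1048,-0.0071,0.0035,0,0.015],
    [0.1167,-0.008,-0.0012,0,0.015],
    [0.128,-0.0087,-0.0069,0,0.015]
  ]
}}

```text
time: 5.95
position: [0.6105, 0.1979, 0.1966]
ee_rot: [[0.004, -0.998, 0.068], [0.001, 0.068, 0.998], [-1.0, -0.004, 0.002]]
contact_force: [1.8, 3.9, 4.6]
opening: 0.0263
```

Call:
{"name": "step_arm", "arguments": {
  "plan": [
    [0.006,-0.0004,-0.0035,0,0.015],
    [0.011,-0.0007,-0.0067,0,0.015],
    [0.011,-0.0007,-0.0067,0,0.015],
    [0.011,-0.0007,-0.0067,0,0.06],
    [0.011,-0.0007,-0.0067,0,0.06],
    [0.011,-0.0007,-0.0067,0,0.06],
    [0.011,-0.0007,0.03,0,0.06],
    [0.011,-0.0007,0.07,0,0.06],
    [0.011,-0.0007,0.11,0,0.06],
    [0.011,-0.0007,0.13,0,0.06]
  ]
}}

```text
time: 6.95
position: [0.6198, 0.1965, 0.3292]
ee_rot: [[0.005, -0.998, 0.068], [0.0, 0.068, 0.998], [-1.0, -0.005, 0.001]]
contact_force: [0.6, 0.0, 0.9]
opening: 0.0598
```

Call:
{"name": "step_arm", "arguments": {
  "plan": [
    [-0.03,0,0,-8,0.06],
    [-0.07,-0.01,0,-16,0.06],
    [-0.11,-0.02,0,-24,0.06],
    [-0.15,-0.02,0,-32,0.06],
    [-0.18,-0.02,0,-40,0.06],
    [-0.2,-0.02,-0.01,-48,0.06],
    [-0.2,-0.02,-0.03,-56,0.06],
    [-0.2,-0.02,-0.05,-64,0.06],
    [-0.2,-0.02,-0.05,-72,0.06],
    [-0.2,-0.02,-0.05,-72,0.06]
  ]
}}

```text
time: 7.95
position: [0.4179, 0.1761, 0.2746]
ee_rot: [[-0.002, -0.243, 0.97], [-0.001, 0.97, 0.243], [-1.0, -0.0, -0.002]]
contact_force: [1.4, -0.6, 0.4]
opening: 0.06
```

```bash
python3 b.py w3 gauge gauge_grip lid
```

```text
7.95 [0.4179 0.1761 0.2746] [ 0.1 -0.4 -1.4  0.1  0.1 -8.4]
wrist gauge 0.64 375 190 [0.452 0.194 0.052]
wrist gauge_grip 0.72 375 188 [0.452 0.196 0.052]
wrist lid 0.73 570 254 [0.566 0.204 0.157]
```

View pics/w3.png

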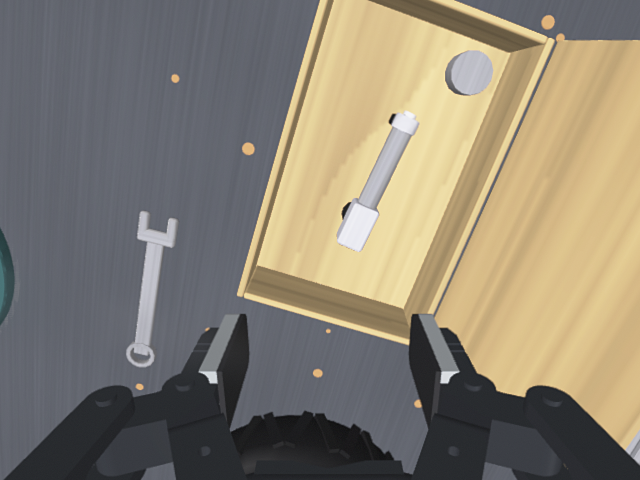

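```bash
cat > g.py <<'E'
from h import *
import sys
z=np.load(sys.argv[1]+".npz"); c={k:(z[k] if z[k].ndim else float(z[k])) for k in z.files if k!="T"};T=z["T"];P=cloud(c,T)
v=c["depth"]>0
a=np.radians(-3.9); X=np.array([np.cos(a),np.sin(a)]); Y=np.array([-X[1],X[0]])
L=np.stack([(P[...,:2]-[.452,.2083])@X,(P[...,:2]-[.452,.2083])@Y],-1)
m=v&(abs(L[...,0])<.075)&(abs(L[...,1])<.12)&(P[...,2]>.02)&(P[...,2]<.07)
k,l,s,_=cv2.connectedComponentsWithStats(m.astype(np.uint8))
for i in range(1,k):
    if s[i,4]<100: continue
    q=P[l==i]; print(s[i],q[:,2].max().round(4),cv2.minAreaRect(q[:,:2].astype(np.float32)))
    h=q[q[:,2]>.052]
    if len(h)>50:
        r=cv2.minAreaRect(h[:,:2].astype(np.float32)); print(" head",r,np.median(h[:,2]))
    b=q[(q[:,2]>.04)&(q[:,2]<.0545)]
    if len(b)>50: print(" top pts",b.mean(0))
    t=q[q[:,2]>.044]; 
    ce=t[:,:2].mean(0); U,S,V=np.linalg.svd(t[:,:2]-ce,full_matrices=False); print(" axis",ce,np.degrees(np.arctan2(V[0][1],V[0][0])))
    print(" local head",)
q=P[v&(abs(L[...,0])<.06)&(abs(L[...,1])<.11)&(P[...,2]<.02)]; print("floor z",np.median(q[:,2]))
m=v&(abs(P[...,2]-.072)<.004)&(abs(L[...,0])<.1)&(abs(L[...,1])<.15); print("rim",cv2.minAreaRect(P[m][:,:2].astype(np.float32)))
E
python3 g.py w3
```

```text
[ 449   50   44   45 1576] 0.0309 ((0.507027268409729, 0.30577829480171204), (0.03578759357333183, 0.03478037193417549), 14.06873607635498)g.py:18: RuntimeWarning: Mean of empty slice.
  ce=t[:,:2].mean(0); U,S,V=np.linalg.svd(t[:,:2]-ce,full_matrices=False); print(" axis",ce,np.degrees(np.arctan2(V[0][1],V[0][0])))
  ret = um.true_divide(
Traceback (most recent call last):
  File "g.py", line 18, in <module>
    ce=t[:,:2].mean(0); U,S,V=np.linalg.svd(t[:,:2]-ce,full_matrices=False); print(" axis",ce,np.degrees(np.arctan2(V[0][1],V[0][0])))
                                                                                                                    ~^^^
IndexError: index 0 is out of bounds for axis 0 with size 0
```

```bash
sed -i 's/t=q\[q\[:,2\]>.044\]; /t=q[q[:,2]>.044]\n    if len(t)<50: continue/' g.py; python3 g.py w3
```

```text
[ 449   50   44   45 1576] 0.0309 ((0.507027268409729, 0.30577829480171204), (0.03578759357333183, 0.03478037193417549), 14.06873607635498)
[ 337  111   83  141 3582] 0.0585 ((0.4530312418937683, 0.20067566633224487), (0.12333935499191284, 0.024328060448169708), 80.96957397460938)
 head ((0.4528002142906189, 0.19909435510635376), (0.12014615535736084, 0.024139361456036568), 81.04460906982422) 0.055612638593615704
 top pts [0.45478568 0.21681581 0.05006033]
 axis [0.4523268  0.19879235] -99.76128909499478
 local head
floor z 0.006186487232458238
rim ((0.45344460010528564, 0.20796804130077362), (0.27055180072784424, 0.17309941351413727), 86.13280487060547)
```

Call:
{"name": "step_arm", "arguments": {
  "plan": [
    [0.01,-0.006,-0.02,-8,0.06],
    [0.02,-0.012,-0.06,-16,0.06],
    [0.0277,-0.0173,-0.1,-23,0.06],
    [0.0277,-0.0173,-0.14,-23,0.06],
    [0.0277,-0.0173,-0.175,-23,0.06],
    [0.0277,-0.0173,-0.205,-23,0.06],
    [0.0277,-0.0173,-0.225,-23,0.06],
    [0.0277,-0.0173,-0.237,-23,0.06],
    [0.0277,-0.0173,-0.237,-23,0.045],
    [0.0277,-0.0173,-0.237,-23,0.035]
  ],
  "newtons": 20
}}

```text
time: 9.15
position: [0.447, 0.1594, 0.0385]
ee_rot: [[0.0, 0.153, 0.988], [0.0, 0.988, -0.153], [-1.0, 0.0, 0.0]]
contact_force: [0.2, -0.9, 0.8]
opening: 0.0352
```

```bash
python3 b.py w4 gauge_grip
```

```text
9.15 [0.447  0.1594 0.0385] [ 0.1 -1.1 -0.3  0.1 -0.   0.4]
wrist gauge_grip 0.67 331 222 [0.455 0.208 0.052]
```

View pics/w4.png

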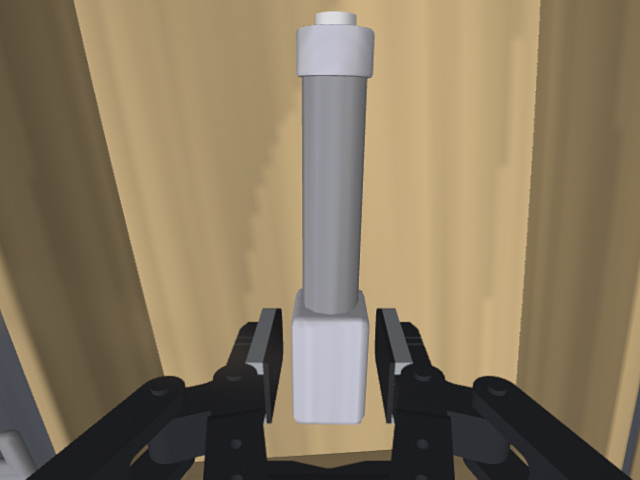

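Run:
```python
from h import *
z=np.load("w4.npz"); c={k:(z[k] if z[k].ndim else float(z[k])) for k in z.files if k!="T"};T=z["T"];P=cloud(c,T)
ax=np.array([np.cos(np.radians(81)),np.sin(np.radians(81))])
for v in (16,24,30,70,285,295,305,315,390,400,410,415,418,421,424,428):
    p=P[v,333]; print(v,p.round(4),((p[:2]-[.4465,.1597])@ax).round(4))
for v in (50,200,350):
    r=P[v]; m=(r[:,2]>.04)&(np.arange(640)>285)&(np.arange(640)<380); print(v,r[m][:,:2].mean(0).round(4), r[m][0].round(3),r[m][-1].round(3))
```

```text
16 [0.4634 0.2604 0.0492] 0.1021
24 [0.463  0.2581 0.0527] 0.0998
30 [0.4628 0.2566 0.0536] 0.0983
70 [0.4614 0.2476 0.0529] 0.0891
285 [0.4524 0.1882 0.0511] 0.0291
295 [0.452  0.1857 0.0526] 0.0265
305 [0.4515 0.182  0.0518] 0.0228
315 [0.4592 0.241  0.1673] 0.0823
390 [0.4472 0.1542 0.0557] -0.0053
400 [0.4467 0.1505 0.0559] -0.0091
410 [0.446  0.1463 0.0555] -0.0133
415 [0.4458 0.1444 0.0557] -0.0152
418 [0.4456 0.1433 0.0558] -0.0164
421 [0.4454 0.1424 0.0562] -0.0172
424 [0.4451 0.1404 0.0552] -0.0193
428 [0.4386 0.0938 0.006 ] -0.0663
50 [0.4625 0.2522] [0.453 0.255 0.044] [0.473 0.251 0.045]
200 [0.4559 0.2139] [0.447 0.214 0.044] [0.464 0.211 0.045]
350 [0.4483 0.1692] [0.436 0.17  0.054] [0.46  0.166 0.054]
```

Call:
{"name": "step_arm", "arguments": {
  "plan": [
    [0,0,0,0,0.01],
    [0,0,0,0,0.01],
    [0,0,0,0,0.01],
    [0,0,0,0,0.01],
    [0,0,0.005,0,0.01],
    [0,0,0.02,0,0.01],
    [0,0,0.04,0,0.01],
    [0,0,0.06,1,0.01],
    [0,0,0.078,3,0.01],
    [0,0,0.085,5,0.01]
  ],
  "newtons": 25
}}

```text
time: 10.25
position: [0.4471, 0.1594, 0.1251]
ee_rot: [[0.002, 0.066, 0.998], [0.0, 0.998, -0.066], [-1.0, 0.001, 0.002]]
contact_force: [-0.1, -0.3, -2.3]
opening: 0.0239
```

```bash
python3 b.py w5
```

```text
10.25 [0.4471 0.1594 0.1251] [  0.   -5.4  -2.9   0.    9.1 -19.9]
```

View pics/w5.png

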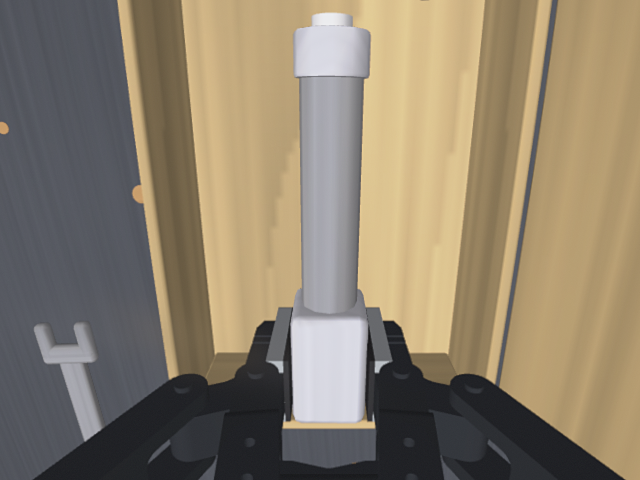

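Call:
{"name": "step_arm", "arguments": {
  "plan": [
    [0.002,0.025,0,0,0.01],
    [0.004,0.055,0,0,0.01],
    [0.0055,0.078,0,0,0.01],
    [0.0055,0.084,0,0,0.01],
    [0.0055,0.084,-0.01,0,0.01],
    [0.0055,0.084,-0.018,0,0.01],
    [0.0055,0.0815,-0.025,0,0.01],
    [0.0055,0.08,-0.032,0,0.01],
    [0.0055,0.0785,-0.039,0,0.01],
    [0.0055,0.078,-0.046,0,0.01]
  ]
}}

```text
time: 11.3
position: [0.4515, 0.2362, 0.0766]
ee_rot: [[-0.001, 0.068, 0.998], [-0.001, 0.998, -0.068], [-1.0, -0.001, -0.001]]
contact_force: [-1.3, -3.3, 1.7]
opening: 0.0237
```

```bash
cat > tilt.py <<'E'
from h import *
import sys
z=np.load(sys.argv[1]+".npz"); c={k:(z[k] if z[k].ndim else float(z[k])) for k in z.files if k!="T"};T=z["T"]
st=sense(); R=np.array(st["ee_rot"]); t=np.array(st["position"])
P=(cloud(c,T)-t)@R   # tool coords: x down, y barrel dir, z jaw
v=c["depth"]>0; m=v&(abs(P[...,2])<.004)&(P[...,1]>-.03)&(P[...,1]<.16)&(P[...,0]<.03)
for a in np.arange(-.025,.15,.01):
    s=P[m&(P[...,1]>=a)&(P[...,1]<a+.01)]
    if len(s)>5: print(round(a,3),len(s),s[:,:2].mean(0).round(4))
b=P[m&(P[...,1]>.03)&(P[...,1]<.065)&(P[...,0]<.02)]
k=np.polyfit(b[:,1],b[:,0],1); print("tilt up deg",np.degrees(np.arctan(-k[0])))
E
python3 b.py w6; python3 tilt.py w6
```

```text
11.3 [0.4515 0.2362 0.0766] [-0.3  6.4  3.1 -0.1 -9.7 -0.3]
-0.025 205 [-0.0135 -0.0176]
-0.015 479 [-0.0158 -0.0099]
-0.005 524 [-0.0187  0.0001]
0.005 1198 [-0.0402  0.0101]
0.015 873 [-0.0205  0.0193]
0.025 781 [-0.0229  0.0302]
0.035 925 [-0.0258  0.0401]
0.045 1090 [-0.0287  0.0501]
0.055 1308 [-0.0317  0.0601]
0.065 1555 [-0.0346  0.0702]
0.075 1906 [-0.038   0.0802]
0.085 2186 [-0.0417  0.0899]
0.095 1031 [-0.0376  0.0974]
tilt up deg 16.330325350572473
```

View pics/w6.png

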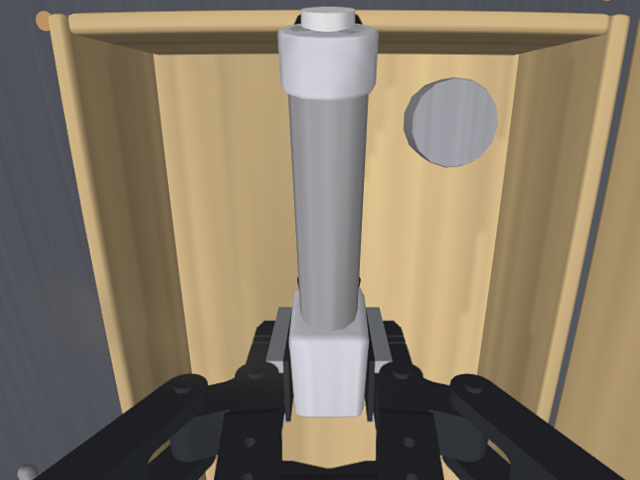

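Call:
{"name": "step_arm", "arguments": {
  "plan": [
    [0,0,-0.004,0,0.01],
    [0,0,-0.008,0,0.01],
    [0,-0.0005,-0.012,0,0.01],
    [0,-0.0005,-0.016,0,0.01],
    [0,0,-0.02,0,0.01],
    [0,0.0005,-0.024,0,0.01],
    [0,0.001,-0.027,0,0.01],
    [0,0.001,-0.029,0,0.01],
    [0,0.001,-0.029,0,0.01],
    [0,0.001,-0.029,0,0.01]
  ]
}}

```text
time: 12.35
position: [0.4521, 0.2385, 0.0482]
ee_rot: [[0.0, 0.068, 0.998], [0.0, 0.998, -0.068], [-1.0, 0.0, 0.0]]
contact_force: [0.2, -0.3, -0.0]
opening: 0.0236
```

```bash
python3 b.py w7; python3 tilt.py w7
```

```text
12.35 [0.4521 0.2385 0.0482] [ 0.   0.  -0.  -0.1  0.1  0. ]
-0.025 143 [-0.0088 -0.0176]
-0.015 299 [-0.0138 -0.0097]
-0.005 362 [-0.0201  0.0002]
0.005 1260 [-0.0405  0.0102]
0.015 556 [-0.0276  0.0202]
0.025 719 [-0.0339  0.0302]
0.035 935 [-0.0403  0.0402]
0.045 1279 [-0.0467  0.0503]
0.055 1766 [-0.0531  0.0603]
0.065 2542 [-0.0606  0.0704]
0.075 3848 [-0.0649  0.0801]
0.085 2541 [-0.0561  0.0891]
0.095 1200 [-0.0353  0.0985]
tilt up deg 32.48016229916086
```

View pics/w7.png

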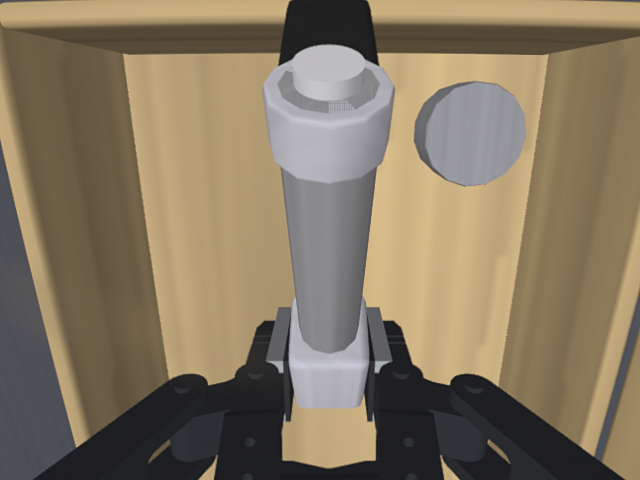

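Call:
{"name": "step_arm", "arguments": {
  "plan": [
    [0,0,0,0,0.01],
    [0,0,0,0,0.01],
    [0,0,0.01,0,0.01],
    [0,0,0.035,0,0.01],
    [0,0,0.07,0,0.01],
    [0,0,0.11,0,0.01],
    [0,-0.02,0.145,-6,0.01],
    [0,-0.06,0.17,-13,0.01],
    [0,-0.1,0.172,-20,0.01],
    [0,-0.145,0.172,-26,0.01]
  ],
  "newtons": 80
}}

```text
time: 13.4
position: [0.4525, 0.0925, 0.2223]
ee_rot: [[0.004, 0.501, 0.866], [0.0, 0.866, -0.501], [-1.0, 0.002, 0.003]]
contact_force: [1.1, -1.0, -2.7]
opening: 0.0232
```

Call:
{"name": "step_arm", "arguments": {
  "plan": [
    [0.001,-0.045,0,-4,0.01],
    [0.002,-0.09,0,-8,0.01],
    [0.003,-0.135,0,-12,0.01],
    [0.004,-0.18,0,-16,0.01],
    [0.005,-0.22,0,-20,0.01],
    [0.006,-0.255,0,-24,0.01],
    [0.0083,-0.28,-0.01,-24.1,0.01],
    [0.0083,-0.295,-0.03,-24.1,0.01],
    [0.0083,-0.3028,-0.05,-24.1,0.01],
    [0.0083,-0.3028,-0.05,-24.1,0.01]
  ]
}}

```text
time: 14.4
position: [0.4584, -0.2095, 0.1686]
ee_rot: [[-0.004, 0.81, 0.587], [0.002, 0.587, -0.81], [-1.0, -0.002, -0.004]]
contact_force: [-1.3, 1.0, -1.5]
opening: 0.0228
```

```bash
python3 b.py w8; python3 tilt.py w8
python3 - <<'E'
from h import *
s=sense(); print(s["position"],np.degrees(np.arctan2(s["ee_rot"][1][1],s["ee_rot"][0][1])))
c=capture("scene"); cv2.imwrite("pics/s8.png",cv2.resize(c["color"][100:260,210:410,::-1],None,fx=4,fy=4,interpolation=cv2.INTER_CUBIC)[:600])
E
```

```text
14.4 [ 0.4584 -0.2095  0.1686] [ 1.4 -2.2 -1.2  0.7  2.8  0.9]
-0.025 165 [-0.0078 -0.0182]
-0.015 302 [-0.013  -0.0098]
-0.005 380 [-0.0194  0.0002]
0.005 1274 [-0.0391  0.0097]
0.015 560 [-0.0268  0.0203]
0.025 729 [-0.0332  0.0302]
0.035 962 [-0.0395  0.0403]
0.045 1300 [-0.0458  0.0503]
0.055 1818 [-0.0522  0.0603]
0.065 2621 [-0.0598  0.0705]
0.075 3862 [-0.0635  0.0801]
0.085 2379 [-0.0527  0.0892]
0.095 1050 [-0.0331  0.0982]
tilt up deg 32.32852953323308
[ 0.45906783 -0.20910378  0.1697378 ] 35.96624575111638
```

View pics/w8.png

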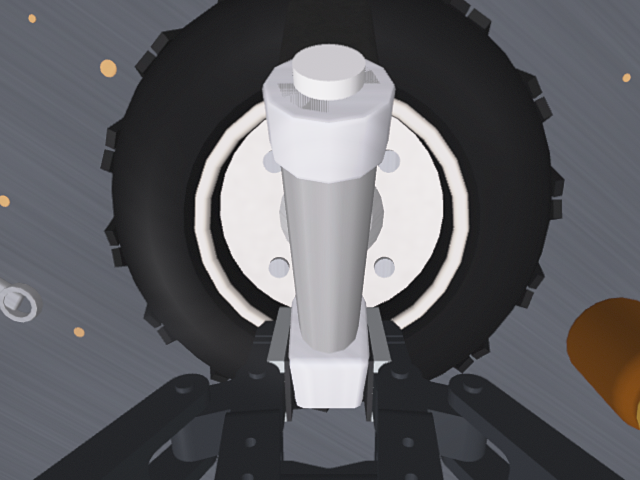

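View pics/s8.png

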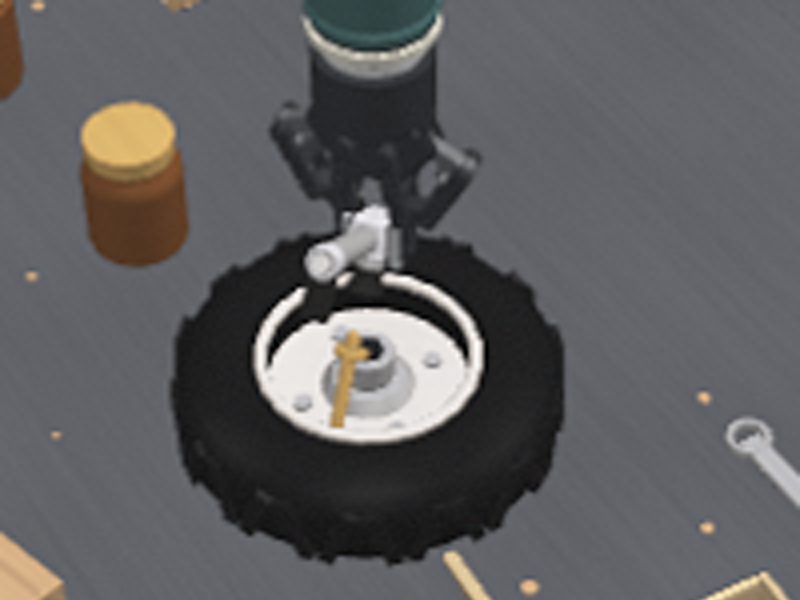

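Run:
```python
from h import *
z=np.load("w8.npz"); c={k:(z[k] if z[k].ndim else float(z[k])) for k in z.files if k!="T"};T=z["T"]
st=sense(); R=np.array([[-0.004,.81,.587],[.002,.587,-.81],[-1,-.002,-.004]]); t=np.array([.4584,-.2095,.1686])
P=(cloud(c,T)-t)@R
a=np.radians(32.3); g=np.array([P[...,1]*np.cos(a)-P[...,0]*np.sin(a), -P[...,1]*np.sin(a)-P[...,0]*np.cos(a)]) # gauge x,z rel TCP
m=(c["depth"]>0)&(abs(P[...,2])<.004)&(P[...,0]<.02)&(g[1]>.005)&(g[1]<.03)
x=g[0][m]; zz=g[1][m]
print("front x",np.percentile(x,[0,.2,1]),"rear",np.percentile(x,[99,99.8,100]))
for lo in np.arange(-.024,.11,.008):
    s=(x>=lo)&(x<lo+.008); print(round(lo,3),s.sum(),np.median(zz[s]).round(4) if s.any() else '')
m2=(c["depth"]>0)&(P[...,0]<.02)&(g[1]>.011)&(g[0]>.04)&(g[0]<.07); print("lateral mean z",P[...,2][m2].min(),P[...,2][m2].max())
```

```text
front x [-0.01455039 -0.01236446 -0.00725764] rear [0.10677986 0.10704243 0.10765677]
-0.024 0 
-0.016 120 0.0168
-0.008 204 0.0168
0.0 217 0.0168
0.008 258 0.0168
0.016 684 0.0155
0.024 349 0.0124
0.032 412 0.0125
0.04 477 0.0125
0.048 603 0.0125
0.056 725 0.0125
0.064 859 0.0125
0.072 1104 0.0125
0.08 1381 0.0125
0.088 1506 0.0137
0.096 3492 0.0135
0.104 1625 0.0085
lateral mean z -0.059127700920362444 0.05933635885588183
```

Call:
{"name": "step_arm", "arguments": {
  "plan": [
    [0.0042,0.0031,-0.011,0,0.01],
    [0.0076,0.0056,-0.0178,0,0.01],
    [0.0098,0.0071,-0.022,0,0.01],
    [0.011,0.0081,-0.0245,0,0.01],
    [0.0123,0.009,-0.0271,0,0.01],
    [0.0132,0.0096,-0.0288,0,0.01],
    [0.0141,0.0102,-0.0305,0,0.01],
    [0.0145,0.0106,-0.0313,0,0.01],
    [0.0145,0.0106,-0.0313,0,0.01],
    [0.0145,0.0106,-0.0313,0,0.01]
  ]
}}

```text
time: 15.5
position: [0.4748, -0.199, 0.1391]
ee_rot: [[0.0, 0.809, 0.588], [-0.0, 0.588, -0.809], [-1.0, 0.0, 0.0]]
contact_force: [-0.7, 0.1, -1.0]
opening: 0.0228
```

```bash
python3 b.py w9; python3 tilt.py w9|tail -1
python3 - <<'E'
from h import *
s=sense(); print(np.round(s["position"],4),np.round(s["contact_force"],1))
c=capture("scene"); cv2.imwrite("pics/s9.png",cv2.resize(c["color"][120:220,240:365,::-1],None,fx=6,fy=6,interpolation=cv2.INTER_CUBIC)[:600])
E
```

```text
15.5 [ 0.4748 -0.199   0.1391] [ 0.   0.   0.2 -0.1 -0.1 -0. ]
tilt up deg 32.43698368739007
[ 0.4748 -0.199   0.1391] [ 0.5 -0.  -1.8]
```

View pics/s9.png

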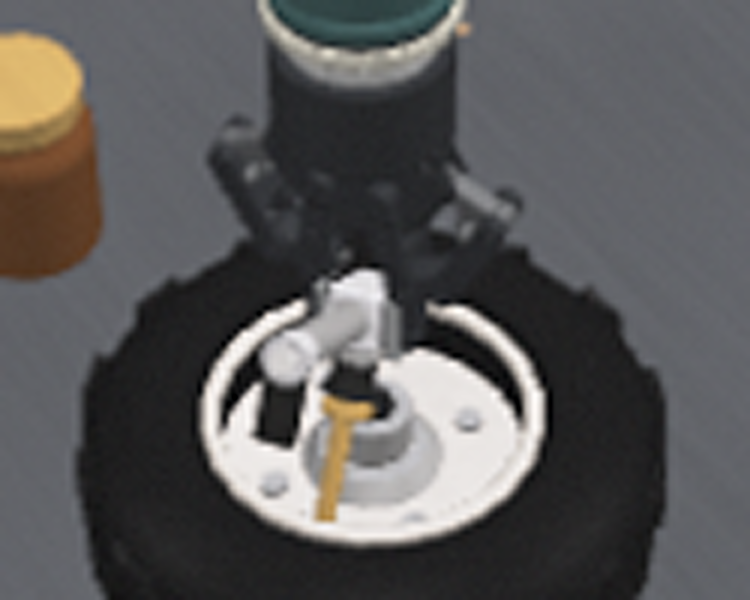

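View pics/w9.png

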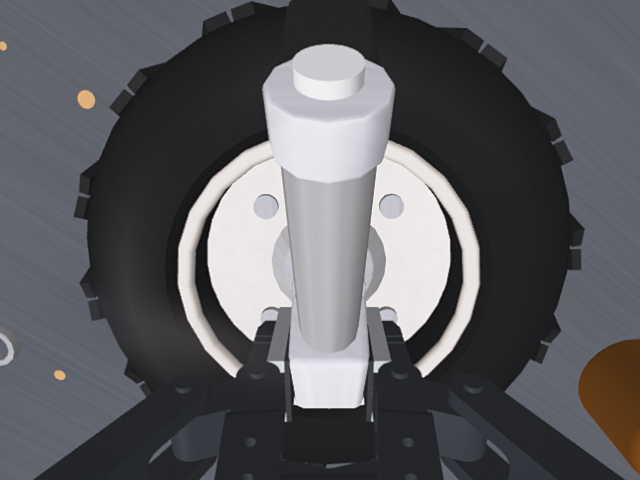

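Call:
{"name": "step_arm", "arguments": {
  "plan": [
    [0.0004,0.0003,-0.0008,0,0.01],
    [0.0009,0.0006,-0.0017,0,0.01],
    [0.0013,0.0009,-0.0025,0,0.01],
    [0.0017,0.0012,-0.0034,0,0.01],
    [0.0019,0.0014,-0.0038,0,0.01],
    [0.0021,0.0016,-0.0042,0,0.01],
    [0.0021,0.0016,-0.0042,0,0.01],
    [0.0021,0.0016,-0.0042,0,0.01],
    [0.0021,0.0016,-0.0042,0,0.01],
    [0.0021,0.0016,-0.0042,0,0.01]
  ]
}}

```text
time: 16.6
position: [0.4767, -0.1977, 0.1354]
ee_rot: [[-0.0, 0.809, 0.588], [-0.001, 0.588, -0.809], [-1.0, -0.001, 0.0]]
contact_force: [-5.4, -2.7, 10.7]
opening: 0.0227
```

```bash
python3 b.py w10; python3 tilt.py w10|tail -1
python3 - <<'E'
from h import *
s=sense(); print(np.round(s["position"],4),np.round(s["contact_force"],1))
E
```

```text
16.6 [ 0.4767 -0.1977  0.1354] [-0.1  0.1  0.   0.  -0.1  0. ]
tilt up deg 32.43376319659465
[ 0.4767 -0.1977  0.1354] [-5.5 -3.  10.4]
```

View pics/w10.png

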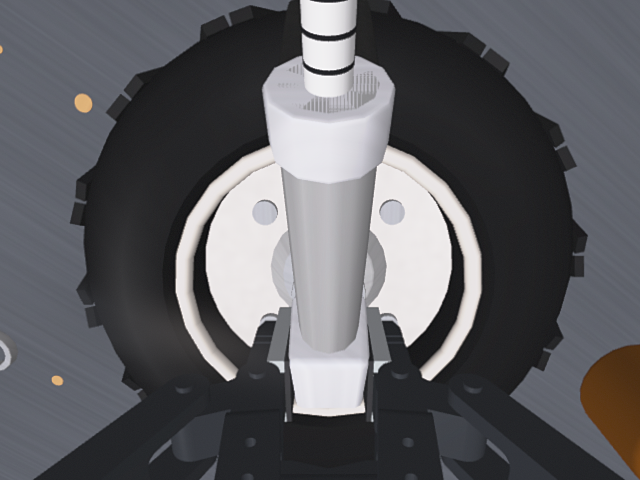

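Call:
{"name": "step_arm", "arguments": {
  "plan": [
    [0.0002,0.0002,-0.0004,0,0.01],
    [0.0004,0.0003,-0.0008,0,0.01],
    [0.0006,0.0005,-0.0013,0,0.01],
    [0.0009,0.0006,-0.0017,0,0.01],
    [0.0009,0.0006,-0.0017,0,0.01],
    [0.0009,0.0006,-0.0017,0,0.01],
    [0.0009,0.0006,-0.0017,0,0.01],
    [0.0009,0.0006,-0.0017,0,0.01],
    [0.0009,0.0006,-0.0017,0,0.01],
    [0.0009,0.0006,-0.0017,0,0.01]
  ]
}}

```text
time: 17.65
position: [0.4768, -0.1977, 0.1351]
ee_rot: [[-0.001, 0.808, 0.589], [-0.002, 0.589, -0.808], [-1.0, -0.002, 0.001]]
contact_force: [-12.4, -3.3, 26.2]
opening: 0.0232
```

```bash
python3 b.py w11; python3 tilt.py w11|tail -1
python3 - <<'E'
from h import *
s=sense(); print(np.round(s["position"],4),np.round(s["contact_force"],1))
c=capture("scene"); cv2.imwrite("pics/s11.png",cv2.resize(c["color"][120:220,240:365,::-1],None,fx=6,fy=6,interpolation=cv2.INTER_CUBIC)[:600])
E
```

```text
17.65 [ 0.4768 -0.1977  0.1351] [ 0.   0.1  0.1 -0.1  0.1 -0.1]
tilt up deg 32.54523737125266
[ 0.4768 -0.1977  0.1351] [-13.7  -4.   26.7]
```

View pics/s11.png

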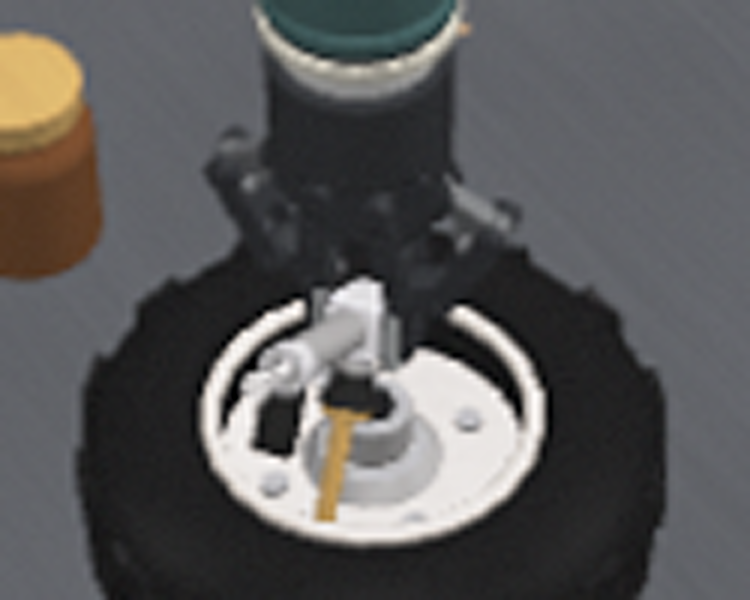

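View pics/w11.png

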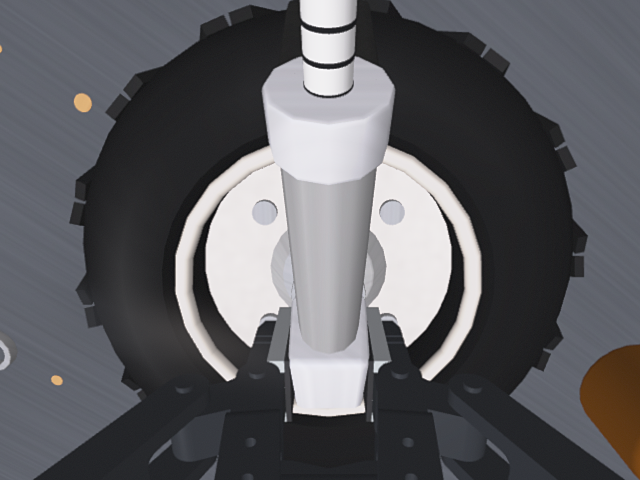

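Call:
{"name": "step_arm", "arguments": {
  "plan": [
    [-0.0009,-0.0006,0.0017,0,0.01],
    [-0.0026,-0.0019,0.0051,0,0.01],
    [-0.0052,-0.0037,0.0102,0,0.01],
    [-0.0086,-0.0062,0.0169,0,0.01],
    [-0.0129,-0.0094,0.0254,0,0.01],
    [-0.0193,-0.0141,0.0381,0,0.01],
    [-0.022,-0.012,0.06,0,0.01],
    [-0.025,0.01,0.085,-8,0.01],
    [-0.028,0.045,0.09,-16,0.01],
    [-0.031,0.09,0.09,-24,0.01]
  ]
}}

```text
time: 18.75
position: [0.448, -0.1086, 0.2255]
ee_rot: [[0.004, 0.979, 0.204], [-0.002, 0.204, -0.979], [-1.0, 0.004, 0.003]]
contact_force: [0.5, 1.1, -2.7]
opening: 0.0231
```

Call:
{"name": "step_arm", "arguments": {
  "plan": [
    [-0.002,0.04,0,-8,0.01],
    [-0.004,0.075,-0.01,-12,0.01],
    [-0.006,0.1,-0.04,-12,0.01],
    [-0.0068,0.1093,-0.08,-12,0.01],
    [-0.0068,0.1093,-0.11,-12,0.01],
    [-0.0068,0.1093,-0.13,-12,0.01],
    [-0.0068,0.1093,-0.145,-12,0.01],
    [-0.0068,0.1093,-0.155,-12,0.01],
    [-0.0068,0.1093,-0.163,-12,0.01],
    [-0.0068,0.1093,-0.163,-12,0.01]
  ]
}}

```text
time: 19.75
position: [0.44, 0.0013, 0.0598]
ee_rot: [[-0.001, 1.0, 0.004], [0.0, 0.004, -1.0], [-1.0, -0.001, -0.0]]
contact_force: [-0.3, 0.1, -2.4]
opening: 0.023
```

```bash
python3 b.py w12; python3 tilt.py w12|tail -1
python3 - <<'E'
from h import *
s=sense(); print(np.round(s["position"],4),np.round(s["contact_force"],1))
E
```

```text
19.75 [0.44   0.0013 0.0598] [ 0.1 -1.2 -0.5  0.   1.2  0.1]
tilt up deg 32.34143726281962
[0.4402 0.0013 0.0603] [ 1.  -0.  -2.2]
```

View pics/w12.png

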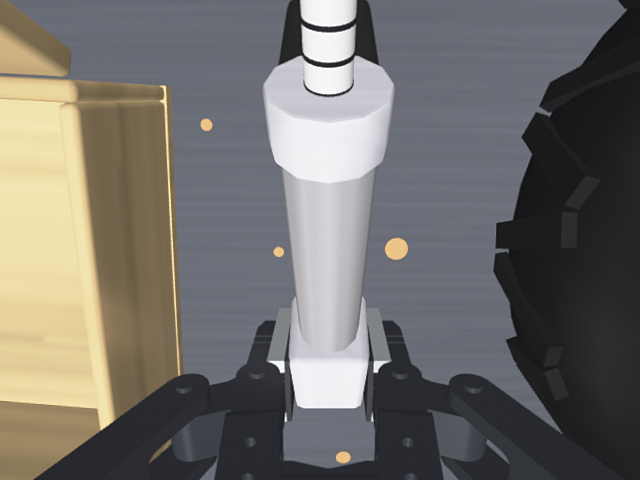

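Call:
{"name": "step_arm", "arguments": {
  "plan": [
    [0,0,-0.01,0,0.01],
    [0,0,-0.018,0,0.01],
    [0,0,-0.023,0,0.01],
    [0,0,-0.026,0,0.01],
    [0,0,-0.028,0,0.01],
    [0.002,0,-0.028,0,0.01],
    [0.004,0,-0.028,0,0.01],
    [0.006,0,-0.028,0,0.01],
    [0.008,0,-0.028,0,0.01],
    [0.01,0,-0.028,0,0.01]
  ],
  "newtons": 20
}}

```text
time: 20.8
position: [0.4439, 0.0023, 0.0324]
ee_rot: [[-0.011, 1.0, 0.005], [0.001, 0.005, -1.0], [-1.0, -0.011, -0.001]]
contact_force: [-13.8, 0.6, 24.1]
opening: 0.0229
```

```bash
python3 b.py w13; python3 tilt.py w13|tail -1
python3 - <<'E'
from h import *
s=sense(); print(np.round(s["position"],4),np.round(s["contact_force"],1))
E
```

```text
20.8 [0.4439 0.0023 0.0324] [ 0.4  1.  -2.5  0.1  1.7  0.4]
tilt up deg 32.0558598578696
[0.4449 0.0023 0.0324] [-10.1   1.3  20.1]
```

Call:
{"name": "step_arm", "arguments": {
  "plan": [
    [0,0,0,0,0.01],
    [0,0,0,0,0.01],
    [0.002,0,0,0,0.01],
    [0.004,0,0,0,0.01],
    [0.006,0,0,0,0.01],
    [0.008,0,0,0,0.01],
    [0.01,0,0,0,0.01],
    [0.01,0,0,0,0.01],
    [0.01,0,0,0,0.01],
    [0.01,0,0,0,0.01]
  ],
  "newtons": 20
}}

```text
time: 21.85
position: [0.4562, 0.0022, 0.0325]
ee_rot: [[-0.007, 1.0, 0.004], [0.001, 0.004, -1.0], [-1.0, -0.007, -0.001]]
contact_force: [-8.8, 1.0, 17.7]
opening: 0.0232
```

```bash
python3 b.py w14; python3 tilt.py w14|tail -1
python3 - <<'E'
from h import *
s=sense(); print(np.round(s["position"],4),np.round(s["contact_force"],1),s["opening"])
E
```

```text
21.85 [0.4562 0.0022 0.0325] [0.  0.  0.1 0.1 0.  0.1]
tilt up deg 32.30740175725578
[0.4562 0.0022 0.0325] [-9.4  0.6 18. ] 0.02334195798907604
```

Call:
{"name": "step_arm", "arguments": {
  "plan": [
    [0,0,0,0,0.0236],
    [0.001,0,0,0,0.0236],
    [0.003,0,0,0,0.0236],
    [0.005,0,0,0,0.0236],
    [0.007,0,0,0,0.0236],
    [0.009,0,0,0,0.0237],
    [0.011,0,0,0,0.0237],
    [0.013,0,0,0,0.0237],
    [0.015,0,0,0,0.0237],
    [0.015,0,0,0,0.0237]
  ],
  "newtons": 20
}}

```text
time: 22.9
position: [0.4756, 0.0015, 0.0321]
ee_rot: [[0.001, 1.0, 0.004], [0.0, 0.004, -1.0], [-1.0, 0.001, -0.0]]
contact_force: [-2.5, 1.4, 3.6]
opening: 0.0238
```

```bash
python3 b.py w15; python3 tilt.py w15|tail -1
python3 - <<'E'
from h import *
s=sense(); print(np.round(s["position"],4),np.round(s["contact_force"],1),s["opening"])
E
```

```text
22.9 [0.4756 0.0015 0.0321] [-0.1 -0.1  0.2  0.  -0.3 -0.1]
tilt up deg 20.89188445844341
[0.4756 0.0014 0.0321] [-2.   0.9  3.7] 0.023702071122264388
```

Call:
{"name": "step_arm", "arguments": {
  "plan": [
    [0.002,0,-0.001,0,0.0237],
    [0.004,0,-0.002,0,0.0237],
    [0.006,0,-0.002,0,0.0237],
    [0.008,0,-0.0025,0,0.0237],
    [0.01,0,-0.003,0,0.0237],
    [0.012,0,-0.003,0,0.0237],
    [0.014,0,-0.003,0,0.0237],
    [0.016,0,-0.003,0,0.0237],
    [0.018,0,-0.003,0,0.0237],
    [0.018,0,-0.003,0,0.0237]
  ],
  "newtons": 20
}}

```text
time: 23.95
position: [0.4939, 0.0014, 0.0291]
ee_rot: [[0.001, 1.0, 0.004], [0.0, 0.004, -1.0], [-1.0, 0.001, -0.0]]
contact_force: [-0.7, -0.2, 1.7]
opening: 0.0235
```

```bash
python3 b.py w16; python3 tilt.py w16|tail -1
python3 - <<'E'
from h import *
s=sense(); print(np.round(s["position"],4),np.round(s["contact_force"],1),s["opening"])
E
```

```text
23.95 [0.4939 0.0014 0.0291] [ 0.   0.   0.2 -0.  -0.2 -0.1]
tilt up deg 6.720605615183046
[0.494  0.0014 0.0291] [-0.8  0.5  1.4] 0.024177208255007018
```

View pics/w16.png

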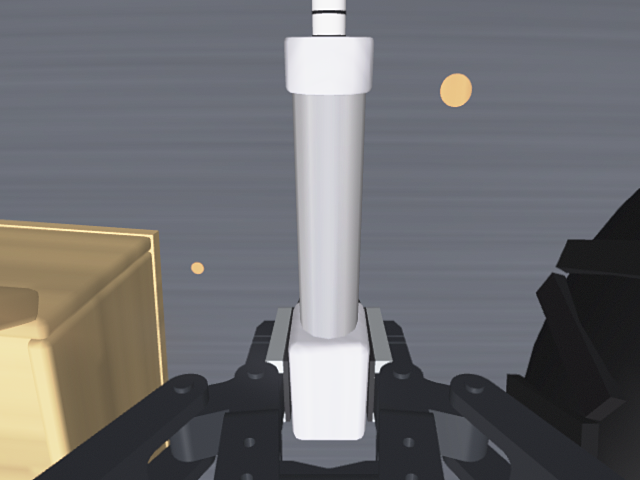

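Call:
{"name": "step_arm", "arguments": {
  "plan": [
    [0.002,0,-0.001,0,0.0237],
    [0.004,0,-0.001,0,0.0237],
    [0.006,0,-0.0015,0,0.0237],
    [0.008,0,-0.0015,0,0.0237],
    [0.01,0,-0.0015,0,0.0237],
    [0.012,0,-0.0015,0,0.0237],
    [0.014,0,-0.0015,0,0.0238],
    [0.014,0,-0.001,0,0.0238],
    [0.014,0,0,0,0.0238],
    [0.014,0,0,0,0.0238]
  ],
  "newtons": 20
}}

```text
time: 25.0
position: [0.5074, 0.0015, 0.0291]
ee_rot: [[0.001, 1.0, 0.004], [0.0, 0.004, -1.0], [-1.0, 0.001, -0.0]]
contact_force: [-0.2, -0.1, -3.1]
opening: 0.024
```

```bash
python3 b.py w17; python3 tilt.py w17
python3 - <<'E'
from h import *
s=sense(); print(np.round(s["position"],4),np.round(s["contact_force"],1),s["opening"])
E
```

```text
25.0 [0.5074 0.0015 0.0291] [-0.  -0.1  0.1 -0.   0.1 -0. ]
-0.025 396 [-0.0225 -0.0182]
-0.015 660 [-0.0228 -0.0099]
-0.005 704 [-0.023   0.0001]
0.005 1364 [-0.0387  0.0102]
0.015 1018 [-0.0196  0.0194]
0.025 873 [-0.019   0.0301]
0.035 936 [-0.0191  0.0401]
0.045 1052 [-0.0193  0.05  ]
0.055 1135 [-0.0195  0.0601]
0.065 1237 [-0.0197  0.0701]
0.075 1387 [-0.0199  0.0801]
0.085 1503 [-0.0216  0.0901]
0.095 1252 [-0.0164  0.1001]
0.105 80 [-0.0146  0.1053]
tilt up deg 1.0397268648454254
[0.5073 0.0015 0.0291] [ 0.2 -0.4 -2.1] 0.02380224743455817
```

View pics/w17.png

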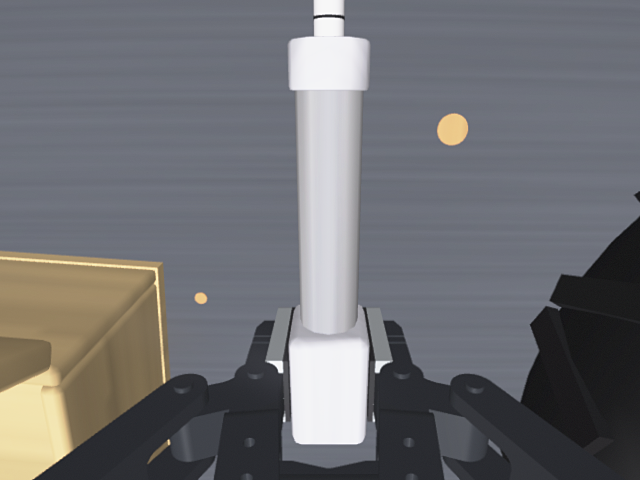

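Call:
{"name": "step_arm", "arguments": {
  "plan": [
    [0,0,0,0,0.01],
    [0,0,0,0,0.01],
    [0,0,0.004,0,0.01],
    [0,0,0.015,0,0.01],
    [-0.01,0,0.035,0,0.01],
    [-0.03,0,0.065,0,0.01],
    [-0.055,0,0.1,0,0.01],
    [-0.08,0,0.13,0,0.01],
    [-0.1,0,0.14,0,0.01],
    [-0.105,0,0.14,4,0.01]
  ],
  "newtons": 40
}}

```text
time: 26.05
position: [0.4004, 0.0016, 0.1714]
ee_rot: [[0.002, 0.997, 0.075], [-0.0, 0.075, -0.997], [-1.0, 0.002, 0.001]]
contact_force: [0.4, -1.4, -3.4]
opening: 0.0233
```

Call:
{"name": "step_arm", "arguments": {
  "plan": [
    [0,0,0,7,0.01],
    [0,0,0,15,0.01],
    [0,0,0,23.5,0.01],
    [0,0,0,32,0.01],
    [0,0,0,40.5,0.01],
    [0,0,0,49,0.01],
    [0.005,0.01,0,57.5,0.01],
    [0.015,0.03,0,66,0.01],
    [0.025,0.06,0,74.5,0.01],
    [0.035,0.095,0,82,0.01]
  ]
}}

```text
time: 27.05
position: [0.4376, 0.097, 0.1701]
ee_rot: [[0.001, 0.061, 0.998], [-0.0, 0.998, -0.061], [-1.0, -0.0, 0.001]]
contact_force: [1.0, -0.5, -2.0]
opening: 0.0235
```

```bash
python3 b.py w18; python3 tilt.py w18 | tail -1
python3 - <<'E'
from h import *
s=sense(); print(np.round(s["position"],4),np.round(s["contact_force"],1),s["opening"])
E
```

```text
27.05 [0.4376 0.097  0.1701] [ 46.7  12.8 -19.    0.    5.6 -27.7]
tilt up deg 0.9367210209967404
[0.4396 0.1017 0.1704] [ 2.6  4.7 -1.7] 0.02354491579712394
```

View pics/w18.png

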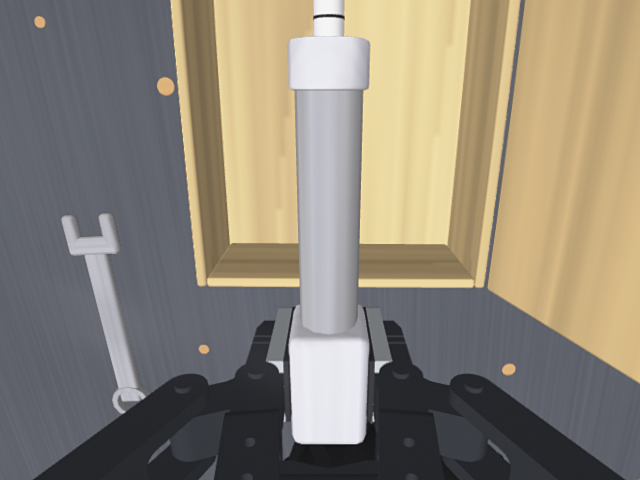

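Call:
{"name": "step_arm", "arguments": {
  "plan": [
    [0.005,0.03,0,0,0.01],
    [0.009,0.055,-0.005,0,0.01],
    [0.009,0.062,-0.03,0,0.01],
    [0.009,0.062,-0.06,0,0.01],
    [0.009,0.062,-0.09,0,0.01],
    [0.009,0.062,-0.112,0,0.01],
    [0.009,0.062,-0.124,0,0.01],
    [0.009,0.062,-0.13,0,0.01],
    [0.009,0.062,-0.133,0,0.01],
    [0.009,0.062,-0.133,0,0.01]
  ]
}}

```text
time: 28.1
position: [0.4465, 0.1585, 0.0365]
ee_rot: [[0.001, 0.066, 0.998], [0.0, 0.998, -0.066], [-1.0, 0.0, 0.001]]
contact_force: [0.1, -0.0, -2.0]
opening: 0.0232
```

Call:
{"name": "step_arm", "arguments": {
  "plan": [
    [0,0,-0.0005,0,0.01],
    [0,0,-0.001,0,0.01],
    [0,0,-0.0015,0,0.01],
    [0,0,-0.002,0,0.01],
    [0,0,-0.0025,0,0.01],
    [0,0,-0.003,0,0.01],
    [0,0,-0.0035,0,0.01],
    [0,0,-0.0035,0,0.01],
    [0,0,-0.0035,0,0.01],
    [0,0,-0.0035,0,0.01]
  ]
}}

```text
time: 29.1
position: [0.4462, 0.1586, 0.0334]
ee_rot: [[0.0, 0.066, 0.998], [0.0, 0.998, -0.066], [-1.0, 0.0, 0.0]]
contact_force: [-2.2, 0.3, 12.0]
opening: 0.0239
```

```bash
python3 b.py w19; python3 tilt.py w19 | tail -1
python3 - <<'E'
from h import *
s=sense(); print(np.round(s["position"],4),np.round(s["contact_force"],1),s["opening"])
z=np.load("w19.npz"); c={k:(z[k] if z[k].ndim else float(z[k])) for k in z.files if k!="T"};P=cloud(c,z["T"])
for v in(50,100,200,280,350,400): print(v,P[v,330].round(4))
E
```

```text
29.1 [0.4462 0.1586 0.0334] [-0.   0.   0.1  0.1  0.1  0. ]
tilt up deg 0.929260618079439
[0.4462 0.1586 0.0334] [-2.3  0.6 11.8] 0.02379854106798234
50 [0.4523 0.2518 0.0543]
100 [0.4516 0.2406 0.0525]
200 [0.4499 0.2154 0.0523]
280 [0.4484 0.1921 0.0517]
350 [0.4471 0.1718 0.056 ]
400 [0.446  0.155  0.0571]
```

Call:
{"name": "step_arm", "arguments": {
  "plan": [
    [0,0,0.001,0,0.01],
    [0,0,0.001,0,0.0237],
    [0,0,0.001,0,0.024],
    [0,0,0.001,0,0.0245],
    [0,0,0.001,0,0.026],
    [0,0,0.001,0,0.03],
    [0,0,0.001,0,0.04],
    [0,0,0.001,0,0.05],
    [0,0,0.001,0,0.055],
    [0,0,0.001,0,0.055]
  ],
  "newtons": 20
}}

```text
time: 30.15
position: [0.4461, 0.1585, 0.0336]
ee_rot: [[-0.0, 0.066, 0.998], [0.0, 0.998, -0.066], [-1.0, 0.0, -0.0]]
contact_force: [-0.6, -0.1, 1.0]
opening: 0.0551
```

Call:
{"name": "step_arm", "arguments": {
  "plan": [
    [0,0,0.005,0,0.055],
    [0,0,0.015,0,0.055],
    [0,0,0.035,0,0.055],
    [0,0,0.065,0,0.055],
    [0,0,0.1,0,0.055],
    [0,0,0.14,0,0.055],
    [0,0,0.18,0,0.055],
    [0,0,0.21,0,0.055],
    [0,0,0.22,0,0.055],
    [0,0,0.22,0,0.055]
  ]
}}

```text
time: 31.15
position: [0.447, 0.1587, 0.2555]
ee_rot: [[0.004, 0.066, 0.998], [0.001, 0.998, -0.066], [-1.0, 0.001, 0.004]]
contact_force: [-0.5, 0.2, -0.3]
opening: 0.0549
```

```bash
python3 b.py w20; python3 g.py w20
python3 - <<'E'
from h import *
s=sense(); print(s["time"],np.round(s["position"],4),np.round(s["contact_force"],1),s["opening"])
c=capture("scene");save(c,"s20"); c=capture("top"); T=pose(c); save(c,"t20")
E
```

```text
31.15 [0.447  0.1587 0.2555] [-0.   2.4  3.1  0.  -1.7  0. ]
[ 370    0   49   33 1268] 0.031 ((0.5067222118377686, 0.2984595000743866), (0.021637018769979477, 0.036065325140953064), 86.9801025390625)
[ 312   33   30  202 4466] 0.0585 ((0.44931307435035706, 0.21165284514427185), (0.15119247138500214, 0.023779213428497314), 86.08741760253906)
 head ((0.4484305679798126, 0.19528475403785706), (0.11836187541484833, 0.023712098598480225), 85.87730407714844) 0.055587936622402356
 top pts [0.44998914 0.22342681 0.04967748]
 axis [0.44861549 0.20309728] -93.74940708130019
 local head
floor z 0.006193694989675563
rim ((0.4518110752105713, 0.1884288489818573), (0.23173844814300537, 0.1730218231678009), 86.14395141601562)
31.2 [0.446  0.1585 0.2539] [ 0.2  0.8 -0.8] 0.05518151740718257
```

View pics/w20.png

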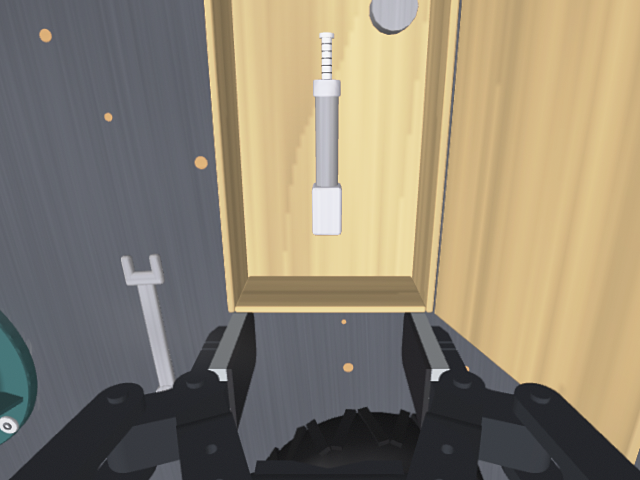

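View pics/s20.png

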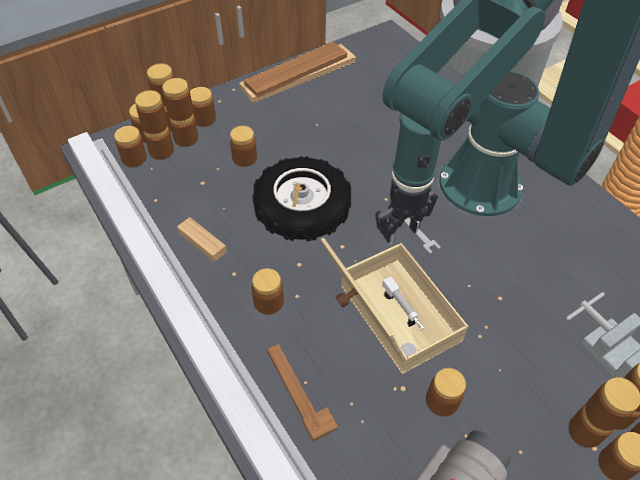

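```bash
python3 -c "
from workcell import *
print(finish_job())"
```

```text
the job is handed in; nothing more can be done
None
```

The job is done and handed in at about 31 s of the 64 s allowed. The interface reports no verdict, so what follows rests on my own checks.

- **Lid:** I lifted it by the knob along its arc. The last pictures show it standing open on its stop.
- **Reading:** The tool can only point straight down, so I tipped the gauge to about 32° in the grip by resting its heel on the case rim. I then pushed it along the stem's axis. The force rose from about 11 N to 26 N (vertical part) over the last 0.3 mm, so I took it as fully home. I held it there for about a second and the rod came out.
- **Levelling:** Dragging the foot lightly on the table tipped the gauge back to level. The first two tries, with the grip still too tight, only slid the foot. It worked once I relaxed the jaws, and the gauge was touching the table during this.
- **Setting down:** I lowered the gauge onto the case floor until it made contact, then eased the jaws open.
- **Final check:** The gauge stands level in the open case, and the rod shows about 28 mm. The three jars are within about a pixel of where they were in the starting picture. The gripper is clear of everything, at a height of about 0.25 m.

The top and scene cameras disagreed by about 7 mm in y at the start, so I placed the knob, gauge and valve from the wrist camera instead.

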